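Stretch a ring four clicks and hold the lever

ROBOT

A 7-joint arm with a two-finger parallel gripper is mounted at the origin on the work surface. World frame = base frame: x ahead of the robot, y to its left, z up, the work surface at z = 0. Lengths are in m, angles in rad, forces in N, time in s.
With the tool pointing down it reaches from about 0.4 to 0.875 m from the base axis. Payload 6.5 kg.
Tool frame: the origin (TCP) lies between the finger pads; the fingertips stand 11 mm ahead of it and the grasp point (between the pads) lies 8 mm behind it (ctrl.tcp_to_tips is the distance from the TCP to the fingertips, in m); z points along the fingers, y is the line along which they close (so a half turn about z gives the same grasp; the last joint's range is limited). The gripper opens to 88 mm and grips with 3 to 60 N. Pads are 18 mm wide; open, the fingers measure 123 mm over their backs; the gripper's body (75 mm by 187 mm) begins 45 mm behind the grasp point.
Start: joints at [1.18, 0.536, -0.004, 1.538, 0.003, 1.067, -0.071], TCP at [0.207, -0.616, 0.25] pointing down, gripper open.
Joint ranges: [-2.7, 2.7], [-0.37, 2.16], [-1.27, 1.26], [0.24, 2.4], [-1.31, 4.45], [0.19, 1.91], [-2.76, 2.76]. Speed limits (rad/s): [2.39, 2.39, 3.14, 3.14, 3.14, 3.14, 3.14].

INTERFACE

Orientations are given as [roll, pitch, yaw] about the fixed x, y, z axes, in that order (R = Rz(yaw) Ry(pitch) Rx(roll)).
In Python, from plant import ctrl, vision gives the robot as it stands. The module is installed in compiled form; this text tells all that it offers.
- The arm moves only by the shell command python3 -m inch 'ROWS' [FORCE]. ROWS is a JSON object of lists of equal length, an entry for each row: "slide": the shift along the tool's x, y, z in cm, a list of three; "turn": the turn about the tool's z in rad; "hand": the finger opening in cm, from 0 to 8.81. A call has 1 to 20 rows; each row is the pose to reach, as a shift and turn from the pose commanded when the call began, along the tool's axes at that moment; what a row does not reach only later rows make up. A row lasts 1/12 s, in which the tool goes at most 41.7 mm and 7.16 degrees, less where a joint would pass 70% of its speed; a pose out of reach is approached as far as the arm can. A call with a gripper value outside its range is refused whole. The fingers move at their own pace and stop on an object; FORCE is the grip in N (left out, the last holds). Time passes only in rows, so rows that repeat a pose let the fingers close. It gives the time, the measured TCP pose, the force, the opening and the grip force at its end, in the units of the state.
- ctrl.state(): the state, without advancing time (a new reading comes with each control period).
- vision.read_camera(name): name is "side" or "top"; returns the picture (384x512x3 uint8, blue, green, red); there is no depth.
- vision.camera_model(name): a dict with "fx", "fy", "cx", "cy" (pixels), "k1" (the pictures are not rectified: a ray, as slopes to the right and down, at radius r is drawn at 1 + k1 r^2 times it, then the intrinsics apply), "eye" and "rotation" of the camera in the world. Camera axes: x right, y down, z forward; pixel columns grow to the right and rows downward; lengths in m; the calibration is good to about 2 mm. A picture is of the moment at which its call begins. camera_model takes no time and is no camera call.
- ctrl.close_job(): hands the job in; it is judged then, once.
Trained networks look in the newest picture that a camera, given by its name, has taken for a name from the list of things; names that differ only in an ending like _2 or _b are one class to them, and where a whole thing is asked for, a point or a joint stands for the part that bears it (a point fixed in the world has none). Each returns a list of dicts, best first, with "p" (0 to 1); they miss things now and then, are a little off and sometimes report something else, mostly with a low value. They report only what shows in the picture. A call takes as long as a camera call.
- vision.silhouettes(camera, target): "mask" (384x512 bool, what is visible of it) and "extent" ([left, top, width, height] in pixels, round what is visible of it).
The state is a dict: "clock": time; "qpos": joint angles; "joint_velocities": joint speeds; "tau": joint torques, N m; "eef_pos": TCP position; "tool_rot": TCP orientation; "contact_force": force on the tool from outside, world axes, zero at the start; "moment": the same for the moment, N m; "gripper_width": opening from 0.0 (shut) to 1.0 (fully open); "gripper_force": force on a finger pad.
Only numpy, scipy, OpenCV 4.12 (cv2) and the standard library are available. Lean on these libraries where they do the work, as an engineer would, in place of code of your own. Each camera call takes 0.05 s, during which the arm holds its last target. There are 200 camera calls.

TASK

Pick the plain brass band off the steel bench block, drop it over the ring stretcher's mandrel so that it sits flat on the shoulder, and let go of it. Then pull the stretcher's sprung lever towards the machine's front by exactly four clicks - a fifth would overstretch the ring - and finish holding the lever there, because it springs back when let go. Do not work the lever before the ring is on, and leave the other things on the bench where they are.

Things in the scene. Friction and masses are not known exactly. Their poses are not given: they have to be found in the camera images.
- band_mid (a point): Centre (half-way up) of the ring to be stretched: a plain, wide brass-coloured finger ring lying flat on a steel bench block (block 75 x 75 x 20 mm). Ring: outer diameter 25 mm, inner diameter 20 mm, 9 mm tall, 22 g; its z axis is the ring's axis. Grasp it across its outside.
- seat (a point): On the upright mandrel's axis, at the top face of the shoulder (27 mm disc) on which the ring sits, 104 mm above the bench; axes as stretcher. A seated ring's middle is 4.5 mm above it. Above stand four slotted jaws, together 17.4 mm wide and 27 mm tall, and a round-nosed cone 40 mm tall, 6 mm at its tip. The jaws spread 0.32 mm in radius a click and fill the ring at about four.
- pivot (a point): The lever's pivot on the ring stretcher: 116 mm to the machine's right (-y) of the mandrel's axis, 66 mm above the bench. The hinge axis is the machine's y axis. Axes as stretcher.
- knob (a point): Centre of the black ball knob (32 mm) at the end of the 13 mm bar, taken from above; a tight grip binds the turning ball and hides the clicks, a loose one lets it turn. At rest the lever leans 0.36 rad to the machine's back; it is pulled over the top to the front. In the frame of pivot, at lever angle a: x = 0.165 sin(0.36 - a), y = 0.008, z = 0.165 cos(0.36 - a) m.
- lever_angle (a joint): Lever angle (rad): 0 at rest on its stop, growing as the knob is pulled to the machine's front; end stop 1.05. A sprung plunger drops off a saw tooth with a click at 0.09, 0.24, 0.39, 0.54, 0.69 ... rad; the notches lie at 0.15, 0.30, 0.45, 0.60 ... The pull at the knob climbs to 7 to 9 N before each click and drops by about 3 N in it; let go, the lever runs back to 0.
- loupe: Bystander: round steel magnifier, 34 mm in diameter and 20 mm high, with a short black handle, beside the block. Origin: centre of the round part's underside.
- stone_ring: Bystander: thin silver-coloured ring, 21 mm in diameter, with a small blue stone, near the block. Origin: centre of its underside.
- pliers: Bystander: pliers with black grips lying flat, 130 mm long, 13 mm high, between the block and the stretcher. Origin: under the joint, about their middle.
- hammer: Bystander: a hammer lying on the bench to the left of the work, pointing away from the robot. Origin: centre of its underside.
- bangle: Bystander: a copper bangle lying flat, 68 mm in diameter, 8 mm high, behind the work. Origin: centre of its underside.
- gem_jar: Bystander: small lidded glass jar, 46 mm in diameter, 61 mm high, behind the work. Origin: centre of its underside.
- lever: The whole lever, bar and ball knob together (one rigid part). Origin: on the pivot, see pivot.
- stretcher: Ring stretcher: low dark-grey casting fixed to the bench, base plate 190 x 215 x 18 mm. Origin: centre of its underside; x to its back, -x to its front (robot's side), y to its left, z up. Mandrel at y = +58 mm, 144 mm tall; lever at y = -50 mm, its knob up to 250 mm above the bench. The space between them and above is free.

How it is judged:
By the outcome, as a careful person would: the job done as asked, in the order asked, and still so for the second after the job is handed in, while the arm keeps its last pose, push and grip.
It also fails if it takes over 67 s, if anything falls off the work surface, if the arm or the gripper's body presses on something with over 40 N, if the wrist force passes 120 N, or if a joint passes its speed limit or range.

## Working session

There is one attempt and no reset: what is moved stays moved. The work goes in short steps, Python scripts to look and compute and a shell command to move; the robot and the scene stay as the last step left them, time stands still between calls to the robot, and variables do not carry over. Pictures are saved under pics/ and viewed, at most 10 in all, crops included, and the job is handed in when it is done.

```bash
mkdir -p pics; ls; python3 - <<'E'
from plant import ctrl, vision
import cv2,numpy as np
s=ctrl.state(); print({k:np.round(v,3).tolist() for k,v in s.items()}, ctrl.tcp_to_tips)
ims=[]
for c in("side","top"):
    im=vision.read_camera(c); ims.append(im); m=vision.camera_model(c); print(c,{k:np.round(v,4).tolist() for k,v in m.items()})
    for t in("band_mid","stretcher","knob","loupe","pliers","stone_ring"):
        for d in vision.silhouettes(c,t)[:2]:
            ys,xs=np.nonzero(d["mask"]); print(c,t,round(d["p"],2),d["extent"],xs.mean().round(1),ys.mean().round(1))
cv2.imwrite("pics/a_side.png",cv2.resize(ims[0],(800,600))); cv2.imwrite("pics/a_top.png",cv2.resize(ims[1],(800,600)))
E
```

```text
pics
{'clock': 0.0, 'qpos': [1.18, 0.537, -0.004, 1.539, 0.003, 1.067, -0.071], 'joint_velocities': [0.0, 0.002, 0.001, -0.0, 0.002, 0.0, 0.002], 'tau': [-0.001, -57.099, 0.99, -25.161, -0.056, 0.018, 0.0], 'eef_pos': [0.207, -0.615, 0.249], 'tool_rot': [-3.14, 0.0, 0.325], 'contact_force': [-0.891, -0.021, -0.602], 'moment': [-0.005, -0.031, 0.07], 'gripper_force': 0.0, 'gripper_width': 0.998} 0.011
side {'fx': 411.0443, 'fy': 411.0443, 'cx': 257.0965, 'cy': 187.8095, 'k1': 0.0237, 'eye': [0.1975, 0.7115, 0.8851], 'rotation': [-2.3501, -0.0047, -2.5723]}
side band_mid 0.4 [241.3, 270.4, 11.3, 11.4] 246.3 274.2
side stretcher 0.87 [289.6, 92.9, 72.1, 106.4] 325.9 160.8
side knob 0.81 [314.3, 95.2, 29.5, 54.2] 329.8 127.7
side loupe 0.69 [220.4, 290.6, 16.7, 31.0] 227.9 305.0
side pliers 0.69 [276.5, 207.2, 45.6, 25.2] 300.6 218.1
top {'fx': 439.7585, 'fy': 439.7585, 'cx': 253.8955, 'cy': 193.5995, 'k1': -0.0477, 'eye': [0.3114, 0.0856, 1.5317], 'rotation': [-2.9129, -0.0037, -1.6385]}
top band_mid 0.42 [354.1, 184.8, 13.4, 40.3] 359.7 206.3
top stretcher 0.55 [302.0, 185.7, 71.2, 73.0] 339.1 222.2
top knob 0.54 [351.4, 184.8, 16.2, 43.0] 360.2 207.1
top knob 0.36 [302.1, 187.5, 72.2, 67.5] 339.4 222.2
top pliers 0.68 [267.2, 216.3, 13.0, 38.9] 271.8 234.7
```

View pics/a_side.png

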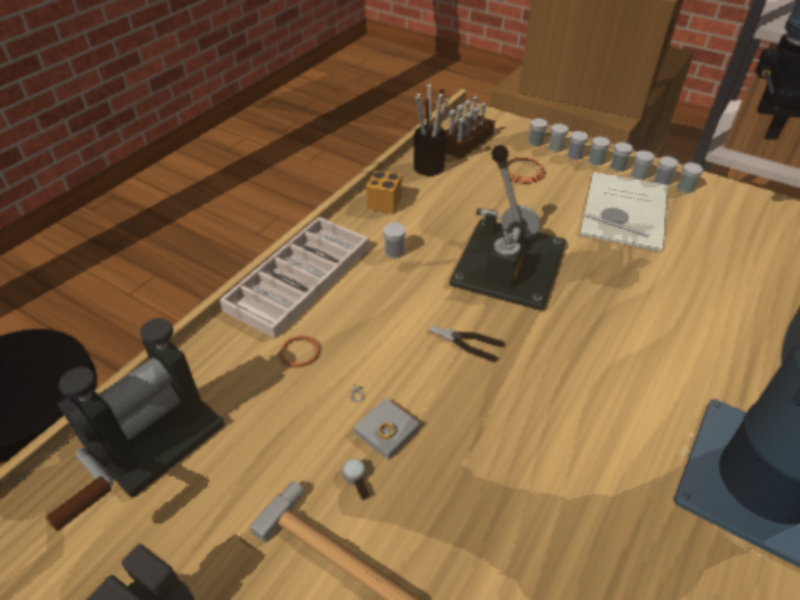

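View pics/a_top.png

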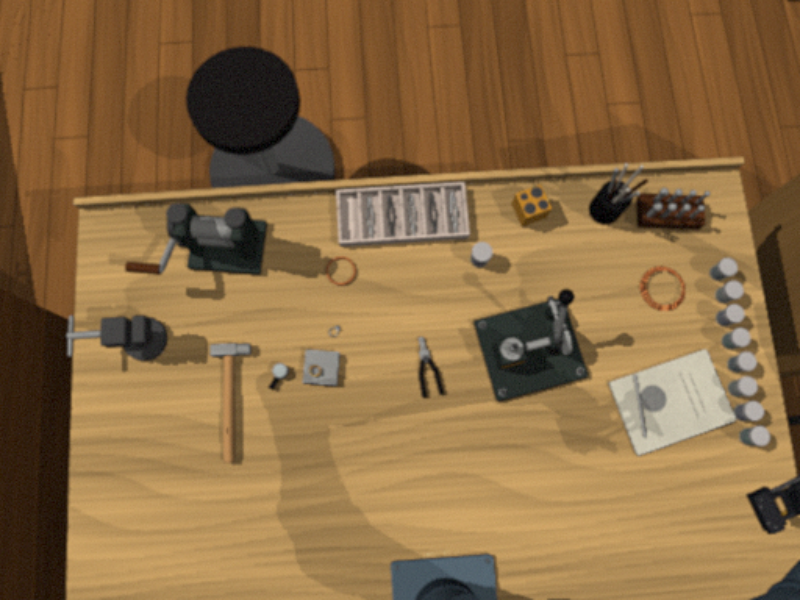

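The side view shows the band on its block at about (247,275) native, the stretcher at (326,160) and the knob near (320,98). In the top view the band is at about (202,237), the mandrel (328,223) and the knob (362,190). The network's top "band" and "knob" hits are really the lever, so I'll zoom in and triangulate.

```bash
cat > h.py <<'E'
import numpy as np,cv2
from scipy.spatial.transform import Rotation as R
from plant import ctrl,vision
def cam(c):
    m=vision.camera_model(c); r=np.array(m["rotation"],float)
    return m,(r if r.shape==(3,3) else R.from_euler("xyz",r).as_matrix()),np.array(m["eye"])
def ray(c,u,v):
    m,M,e=cam(c); x,y=(u-m["cx"])/m["fx"],(v-m["cy"])/m["fy"]; a,b=x,y
    for _ in range(10): k=1+m["k1"]*(a*a+b*b); a,b=x/k,y/k
    d=M@[a,b,1]; return e,d/np.linalg.norm(d)
def atz(c,u,v,z):
    e,d=ray(c,u,v); return e+d*(z-e[2])/d[2]
def proj(c,p):
    m,M,e=cam(c); q=M.T@(np.array(p)-e); a,b=q[:2]/q[2]; k=1+m["k1"]*(a*a+b*b)
    return np.array([m["fx"]*a*k+m["cx"],m["fy"]*b*k+m["cy"]])
def tri(us,ut):
    (e1,d1),(e2,d2)=ray("side",*us),ray("top",*ut)
    A=np.c_[d1,-d2]; t=np.linalg.lstsq(A,e2-e1,rcond=None)[0]
    p,q=e1+t[0]*d1,e2+t[1]*d2; return (p+q)/2,np.linalg.norm(p-q)
def crop(im,u,v,w,W=400,H=300):
    # native window w wide centred on u,v ; pixel native = u-w/2 + px*w/W
    return cv2.warpAffine(im,np.float32([[W/w,0,W/2-u*W/w],[0,W/w,H/2-v*W/w]]),(W,H),flags=cv2.INTER_CUBIC)
E
python3 - <<'E'
from h import *
s=vision.read_camera("side");t=vision.read_camera("top")
cv2.imwrite("pics/b.png",np.vstack([np.hstack([crop(s,247,275,60),crop(t,204,236,60)]),np.hstack([crop(s,326,145,120),crop(t,340,222,100)])]))
print("ring",atz("side",247,275,.0245),atz("top",202.3,237.5,.0245))
print("knob",tri((320,98),(362,190)))
print("tip",tri((331,143),(328,222)), atz("top",328,222,.144))
print(np.round(R.from_matrix(cam("top")[1]).as_matrix(),2))
E
```

```text
ring [0.52061156 0.24499505 0.0245    ] [0.51820186 0.24397386 0.0245    ]
knob (array([ 0.60399731, -0.27230255,  0.22253102]), np.float64(0.0005843663534844048))
tip (array([ 0.5163885 , -0.16942881,  0.16263539]), np.float64(0.010694105918135181)) [ 0.52446621 -0.17158889  0.144     ]
[[-0.07 -0.97  0.23]
 [-1.    0.07 -0.02]
 [ 0.   -0.23 -0.97]]
```

View pics/b.png

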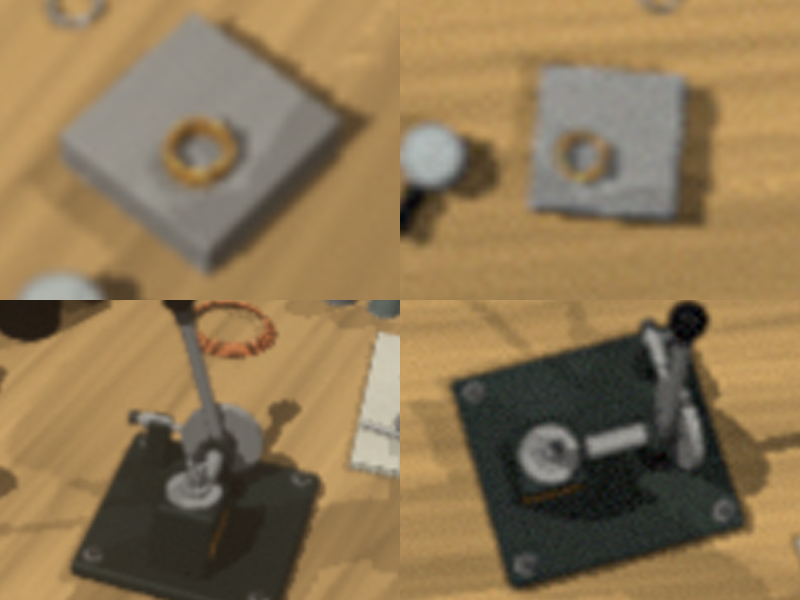

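```bash
cat > fit.py <<'E'
from h import *
from scipy.optimize import least_squares
im={"side":vision.read_camera("side"),"top":vision.read_camera("top")}
b,p=[.095,.1075],.018
obs=[("top",(303,204.8),(b[0],b[1],p)),("top",(318.8,256.5),(-b[0],b[1],p)),("top",(377,240),(-b[0],-b[1],p)),
("side",(287.9,181.5),(b[0],b[1],p)),("side",(307.4,140.5),(b[0],-b[1],p)),("side",(361.4,153.5),(-b[0],-b[1],p)),("side",(349.4,191),(-b[0],b[1],p)),
("top",(327.2,222.7),"m"),("side",(323.9,157),"m"),("top",(361.7,190),"k"),("side",(320,98.3),"k")]
def P(x,l):
    if isinstance(l,str): l=(x[3],.058,.104) if l=="m" else (x[4]+.165*np.sin(.36),-.05,.066+.165*np.cos(.36))
    return np.r_[x[:2],0]+R.from_euler("z",x[2]).apply(l)
f=lambda x:np.concatenate([proj(c,P(x,l))-u for c,u,l in obs])
r=least_squares(f,[.5,-.2,.2,0,0],loss="soft_l1"); x=r.x
print(np.round(x,4)); print(np.round(f(x).reshape(-1,2),1).tolist())
print("seat",P(x,"m").round(4),"knob",P(x,"k").round(4),"tip pix",proj("side",P(x,(x[3],.058,.144))),proj("top",P(x,(x[3],.058,.144))))
print("mandrel only",tri((323.9,157),(327.2,222.7)),"knob only",tri((320,98.3),(361.7,190)))
print("ring",atz("side",247,275.3,.0275),atz("top",201.45,236.9,.0275))
for c,u,l in obs: cv2.circle(im[c],tuple(int(round(a*4)) for a in proj(c,P(x,l))),3,(0,0,255),-1,cv2.LINE_AA,2)
cv2.imwrite("pics/fit.png",np.hstack([crop(im["side"],326,145,120),crop(im["top"],340,222,100)]))
E
python3 fit.py
```

```text
[ 0.538  -0.2347  0.2121  0.0027 -0.0014]
[[-1.0, 0.8], [-0.3, 1.3], [0.4, 0.4], [-0.6, -1.7], [-1.1, -1.3], [0.7, -1.7], [-0.5, 4.6], [0.4, -0.0], [0.1, -1.6], [-0.1, 0.3], [-0.3, 0.4]]
seat [ 0.5285 -0.1774  0.104 ] knob [ 0.604  -0.2716  0.2204] tip pix [325.6897473  144.73241287] [329.66820473 220.64420357]
mandrel only (array([ 0.52875519, -0.17737831,  0.09802858]), np.float64(0.0012751384058876606)) knob only (array([ 0.60389316, -0.27159599,  0.22200916]), np.float64(0.0011653856064965076))
ring [0.51901127 0.24733377 0.0275    ] [0.5200526 0.2464876 0.0275   ]
```

```bash
python3 - <<'E'
from h import *
# arm-at-start tool axes
print(R.from_euler("xyz",ctrl.state()["tool_rot"]).as_matrix().round(2))
E
```

```text
[[ 0.95  0.32 -0.  ]
 [ 0.32 -0.95  0.  ]
 [ 0.   -0.   -1.  ]]
```

Both cameras agree to 1–2 mm on the band at (0.5195, 0.247), the seat at (0.5285, −0.177) and the knob at (0.604, −0.272). The machine's yaw is 0.21. I'll close along machine x (tool yaw 1.783) for both jobs.

```bash
cat >> h.py <<'E'
def go(p,yaw=1.783,frm=None):
    s=ctrl.state(); M=R.from_euler("xyz",s["tool_rot"]).as_matrix()
    d=M.T@(np.array(p)-s["eef_pos"])*100
    print("slide cm",d.round(2),"turn",round(-(yaw-s["tool_rot"][2]),3))
E
python3 -c "
from h import *
go([.5,-.15,.36]);go([.52,.247,.15])"
```

```text
slide cm [ 42.6  -34.82 -11.03] turn -1.458
slide cm [ 57.16 -71.81   9.97] turn -1.458
```

```bash
python3 -m inch '{"slide":[[10,-8,-11],[20,-16,-11],[42.6,-34.8,-11],[42.6,-34.8,-11],[42.6,-34.8,-11],[42.6,-34.8,-11],[42.6,-34.8,-11],[42.6,-34.8,-11],[42.6,-34.8,-11],[42.6,-34.8,-11],[42.6,-34.8,-11],[42.6,-34.8,-11],[42.6,-34.8,-11],[57.2,-71.8,-5],[57.2,-71.8,-5],[57.2,-71.8,-5],[57.2,-71.8,-5],[57.2,-71.8,10],[57.2,-71.8,10],[57.2,-71.8,10]],"turn":[-0.1,-0.2,-0.3,-0.45,-0.6,-0.7,-0.8,-0.9,-1,-1.1,-1.2,-1.3,-1.4,-1.458,-1.458,-1.458,-1.458,-1.458,-1.458,-1.458],"hand":[4.5,4.5,4.5,4.5,4.5,4.5,4.5,4.5,4.5,4.5,4.5,4.5,4.5,4.5,4.5,4.5,4.5,4.5,4.5,4.5]}' 10; python3 -c "
from h import *
go([.52,.247,.1])"
```

```text
clock: 2.57
eef_pos: [0.5082, 0.0952, 0.2603]
tool_rot: [3.14, 0.0, 1.783]
contact_force: [2.0, -0.3, -0.2]
gripper_width: 0.512
gripper_force: 0.0
slide cm [14.6   4.32 16.03] turn -0.0
```

```bash
python3 -m inch '{"slide":[[14.6,4.3,6],[14.6,4.3,8],[14.6,4.3,12],[14.6,4.3,17],[14.6,4.3,18],[14.6,4.3,18],[14.6,4.3,18],[14.6,4.3,18]],"turn":[0,0,0,0,0,0,0,0],"hand":[4.5,4.5,4.5,4.5,4.5,4.5,4.5,4.5]}'; python3 - <<'E'
from h import *
s=vision.read_camera("side");t=vision.read_camera("top")
p=ctrl.state()["eef_pos"]; print(p,proj("side",p),proj("top",p))
for c in("side","top"):
    for d in vision.silhouettes(c,"band_mid")[:2]:
        ys,xs=np.nonzero(d["mask"]); print(c,round(d["p"],2),d["extent"],atz(c,xs.mean(),ys.mean(),.0265))
cv2.imwrite("pics/c.png",np.hstack([crop(s,247,265,90),crop(t,204,236,90)]))
E
```

```text
clock: 3.23
eef_pos: [0.5178, 0.2455, 0.0794]
tool_rot: [-3.138, 0.001, 1.785]
contact_force: [-0.3, -0.8, 0.2]
gripper_width: 0.512
gripper_force: 0.0
[0.52056504 0.24505378 0.08250695] [246.69715087 261.12530411] [200.00632484 234.54839434]
side 0.54 [242.3, 269.0, 12.8, 14.9] [0.51742426 0.24654691 0.0265    ]
side 0.16 [322.5, 112.7, 23.0, 35.5] [ 0.5883327  -0.38172598  0.0265    ]
```

View pics/c.png

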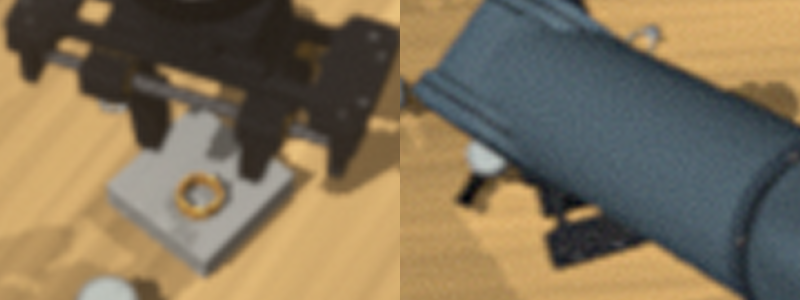

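```bash
python3 -c "
from h import *
go([.5192,.2467,.0325])"
```

```text
slide cm [ 0.22 -0.17  5.07] turn -0.002
```

```bash
python3 -m inch '{"slide":[[0.2,-0.15,2],[0.2,-0.15,3.5],[0.2,-0.15,4.5],[0.2,-0.15,4.5],[0.2,-0.15,4.5]],"turn":[0,0,0,0,0],"hand":[4.5,4.5,4.5,4.5,4.5]}'; python3 -c "
from h import *
go([.5192,.2467,.0325])"
```

```text
clock: 3.85
eef_pos: [0.518, 0.2467, 0.0366]
tool_rot: [3.141, 0.0, 1.782]
contact_force: [-0.0, 0.2, 0.0]
gripper_width: 0.513
gripper_force: 0.0
slide cm [-0.03  0.12  0.41] turn -0.001
```

```bash
python3 -m inch '{"slide":[[0,0.1,0.2],[0,0.1,0.4],[0,0.1,0.4],[0,0.1,0.4],[0,0.1,0.4],[0,0.1,0.4],[0,0.1,0.4],[0,0.1,0.4]],"turn":[0,0,0,0,0,0,0,0],"hand":[4.5,4.5,3.5,2.8,2.3,2.3,2.3,2.3]}' 15
```

```text
clock: 4.52
eef_pos: [0.5185, 0.2474, 0.032]
tool_rot: [3.141, -0.0, 1.783]
contact_force: [0.1, 0.1, 2.0]
gripper_width: 0.274
gripper_force: 15.0
```

```bash
python3 -c "
from h import *
go([.5285,-.1774,.19])"
```

```text
slide cm [-41.74  -7.96 -15.81] turn -0.0
```

```bash
python3 -m inch '{"slide":[[0,0,-2],[0,0,-6],[0,0,-10],[-4,-0.8,-13],[-8,-1.6,-15.8],[-12,-2.4,-15.8],[-16,-3.1,-15.8],[-20,-3.9,-15.8],[-24,-4.7,-15.8],[-28,-5.4,-15.8],[-32,-6.2,-15.8],[-36,-7,-15.8],[-39,-7.5,-15.8],[-41,-7.9,-15.8],[-41.7,-8,-15.8],[-41.7,-8,-15.8],[-41.7,-8,-15.8],[-41.7,-8,-15.8]],"turn":[0,0,0,0,0,0,0,0,0,0,0,0,0,0,0,0,0,0],"hand":[2.3,2.3,2.3,2.3,2.3,2.3,2.3,2.3,2.3,2.3,2.3,2.3,2.3,2.3,2.3,2.3,2.3,2.3]}'; python3 - <<'E'
from h import *
s=vision.read_camera("side");t=vision.read_camera("top")
p=np.array(ctrl.state()["eef_pos"]); q=p-[0,0,.0075]; print(p,"ring px expected",proj("side",q),"seat",proj("side",[.5285,-.1774,.104]),"tip",proj("side",[.5285,-.1774,.144]))
for d in vision.silhouettes("side","band_mid")[:2]:
    ys,xs=np.nonzero(d["mask"]); print(round(d["p"],2),d["extent"],xs.mean(),ys.mean())
cv2.imwrite("pics/d.png",np.hstack([crop(s,325,150,40,600,600)[:, 100:500],crop(t,328,222,50,400,600)]))
E
```

```text
clock: 6.02
eef_pos: [0.5282, -0.1745, 0.1898]
tool_rot: [3.141, -0.001, 1.786]
contact_force: [-0.0, -0.1, -0.2]
gripper_width: 0.273
gripper_force: 15.0
[ 0.52818508 -0.174885    0.18986914] ring px expected [327.07056619 134.47871187] seat [324.01298666 155.41682273] tip [325.68161607 144.72828361]
0.53 [322.7, 130.4, 15.1, 9.3] 328.0 134.11940298507463
```

View pics/d.png

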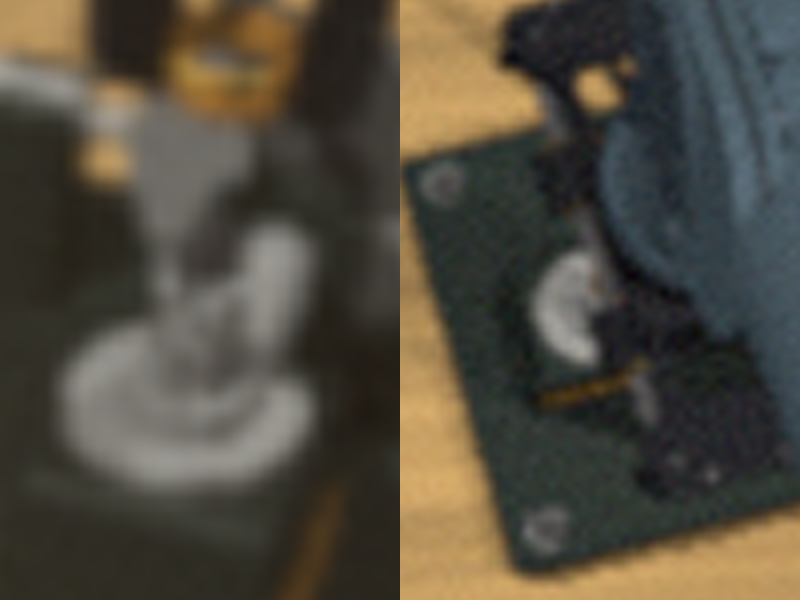

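The band sits centred on the TCP within 1 mm (expected pixel matches). The large light disc at (324,157) is about 50 mm wide, so it's a flange below the 27 mm shoulder. I need the mandrel itself from the unobstructed first pictures.

```bash
python3 - <<'E'
from h import *
o=[]
for c,f,u,v,w in(("side","a_side",325,148,32),("top","a_top",329,222,32)):
    im=cv2.resize(cv2.imread(f"pics/{f}.png"),(512,384),interpolation=cv2.INTER_AREA)
    k=crop(im,u,v,w,400,600); k=cv2.normalize(k,None,0,255,cv2.NORM_MINMAX)
    for z in(.06,.104,.131,.144):
        q=(proj(c,[.5288,-.1774,z])-[u,v])*400/w+[200,300]; print(c,z,q.round()); cv2.circle(k,tuple(int(a) for a in q),2,(0,0,255),-1)
    o.append(k)
cv2.imwrite("pics/e.png",np.hstack(o))
E
```

```text
side 0.06 [165. 532.]
side 0.104 [187. 392.]
side 0.131 [200. 303.]
side 0.144 [207. 259.]
top 0.06 [155. 334.]
top 0.104 [182. 307.]
top 0.131 [200. 290.]
top 0.144 [208. 282.]
```

View pics/e.png

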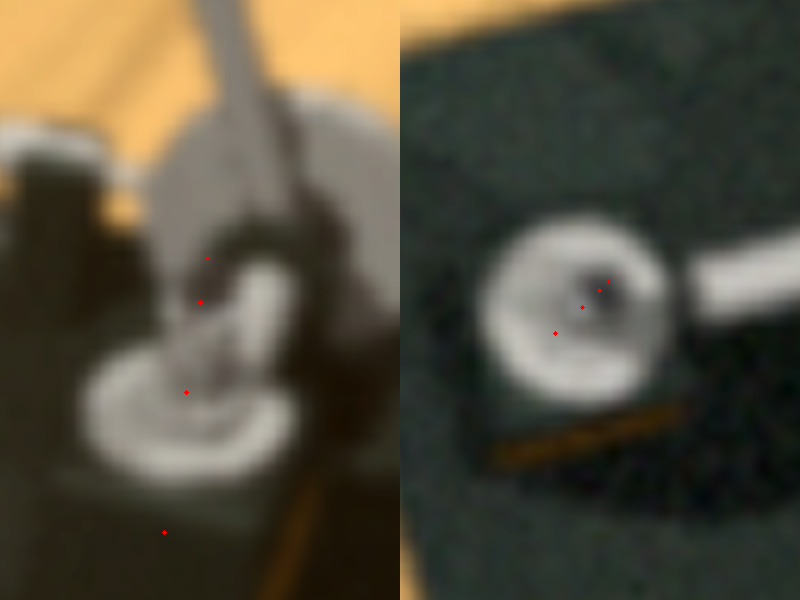

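The flange and dark cone tip line up with the projected axis in both views. I take the mandrel at (0.5288, −0.1774), good to about 1 mm. Next I'll centre over it and come down watching the force.

```bash
python3 -c "
from h import *
go([.5288,-.1774,.16])"
```

```text
slide cm [-0.22  0.02  2.99] turn 0.003
```

```bash
python3 -m inch '{"slide":[[-0.2,0,1],[-0.2,0,2],[-0.2,0,3],[-0.2,0,3.5],[-0.2,0,3.8],[-0.2,0,4.1],[-0.2,0,4.1],[-0.2,0,4.1]],"turn":[0,0,0,0,0,0,0,0],"hand":[2.3,2.3,2.3,2.3,2.3,2.3,2.3,2.3]}'; python3 -c "
from h import *
go([.5288,-.1774,.116])"
```

```text
clock: 6.83
eef_pos: [0.5285, -0.1791, 0.1488]
tool_rot: [3.141, 0.0, 1.783]
contact_force: [-0.0, 0.4, 0.7]
gripper_width: 0.275
gripper_force: 15.0
slide cm [0.16 0.07 3.28] turn -0.0
```

```bash
python3 -m inch '{"slide":[[0.15,0.05,0],[0.15,0.05,0.3],[0.15,0.05,0.6],[0.15,0.05,0.9],[0.15,0.05,0.9],[0.15,0.05,0.9]],"turn":[0,0,0,0,0,0],"hand":[2.3,2.3,2.3,2.3,2.3,2.3]}'; python3 -c "
from h import *
go([.5288,-.1774,.116])"
```

```text
clock: 7.33
eef_pos: [0.5283, -0.1776, 0.1395]
tool_rot: [-3.141, -0.0, 1.783]
contact_force: [0.3, -0.2, -0.0]
gripper_width: 0.275
gripper_force: 15.0
slide cm [0.   0.05 2.35] turn -0.0
```

```bash
python3 -m inch '{"slide":[[0,0,0.4],[0,0,0.8],[0,0,1.2],[0,0,1.6],[0,0,2],[0,0,2],[0,0,2]],"turn":[0,0,0,0,0,0,0],"hand":[2.3,2.3,2.3,2.3,2.3,2.3,2.3]}'; python3 -c "
from h import *
go([.5288,-.1774,.116])"
```

```text
clock: 7.92
eef_pos: [0.5283, -0.1774, 0.1194]
tool_rot: [-3.141, -0.0, 1.783]
contact_force: [0.2, -0.2, -0.1]
gripper_width: 0.281
gripper_force: 15.0
slide cm [-0.01  0.05  0.34] turn -0.0
```

```bash
python3 -m inch '{"slide":[[0,0.03,0.1],[0,0.03,0.2],[0,0.03,0.3],[0,0.03,0.3],[0,0.03,0.3]],"turn":[0,0,0,0,0],"hand":[2.3,2.3,2.3,2.3,2.3]}'; python3 - <<'E'
from h import *
go([.5288,-.1774,.116])
s=vision.read_camera("side")
for z in(.1085,):
    print(proj("side",[.5288,-.1774,z]))
for d in vision.silhouettes("side","band_mid")[:2]:
    ys,xs=np.nonzero(d["mask"]); print(round(d["p"],2),d["extent"],xs.mean(),ys.mean())
cv2.imwrite("pics/f.png",crop(s,325,150,36,600,600))
E
```

```text
clock: 8.33
eef_pos: [0.5288, -0.1775, 0.1167]
tool_rot: [-3.142, 0.0, 1.783]
contact_force: [-0.5, -0.2, -0.6]
gripper_width: 0.272
gripper_force: 15.0
slide cm [0.01 0.   0.07] turn -0.0
[324.10406285 154.20361402]
```

View pics/f.png

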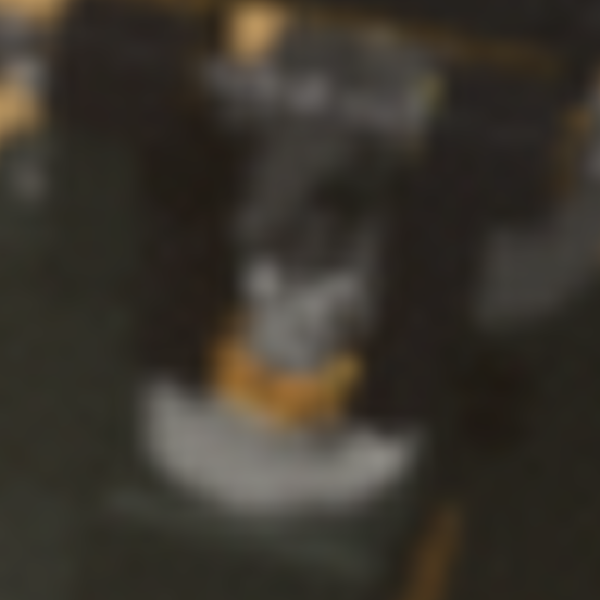

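The band is threaded round the jaws, centred at about (282,385) in the crop and just above the flange. I'll press lightly, then open.

```bash
python3 -m inch '{"slide":[[0,0,0.1],[0,0,0.15],[0,0,0.15]],"turn":[0,0,0],"hand":[2.3,2.3,2.3]}'; python3 -m inch '{"slide":[[0,0,-0.05],[0,0,-0.05],[0,0,-0.05],[0,0,-0.05],[0,0,-0.05]],"turn":[0,0,0,0,0],"hand":[2.8,3.4,4,4,4]}' 10
```

```text
clock: 8.68
eef_pos: [0.529, -0.1775, 0.1159]
tool_rot: [3.142, 0.0, 1.783]
contact_force: [-2.3, 0.6, 7.0]
gripper_width: 0.274
gripper_force: 15.0
clock: 9.1
eef_pos: [0.5287, -0.1775, 0.1156]
tool_rot: [-3.141, -0.0, 1.783]
contact_force: [-0.0, -0.4, -0.6]
gripper_width: 0.451
gripper_force: 0.0
```

```bash
python3 -m inch '{"slide":[[0,0,-1],[0,0,-3],[0,0,-6],[0,0,-9],[0,0,-13],[0,0,-17],[0,0,-19],[0,0,-19],[0,0,-19]],"turn":[0,0,0,0,0,0,0,0,0],"hand":[4.5,5.5,5.5,5.5,5.5,5.5,5.5,5.5,5.5]}'; python3 - <<'E'
from h import *
s=vision.read_camera("side"); go([.6055,-.2712,.30])
for d in vision.silhouettes("side","band_mid")[:2]:
    ys,xs=np.nonzero(d["mask"]); print(round(d["p"],2),d["extent"],xs.mean(),ys.mean())
for d in vision.silhouettes("side","knob")[:2]:
    ys,xs=np.nonzero(d["mask"]); print("knob",round(d["p"],2),d["extent"],xs.mean(),ys.mean())
cv2.imwrite("pics/g.png",np.hstack([crop(s,325,150,36,400,400),crop(s,322,110,90,400,400)]))
E
```

```text
clock: 9.85
eef_pos: [0.5293, -0.1776, 0.3073]
tool_rot: [3.139, 0.002, 1.783]
contact_force: [-0.1, 0.1, -0.8]
gripper_width: 0.626
gripper_force: 0.0
slide cm [-10.78   5.56   0.58] turn -0.0
0.53 [161.8, 305.8, 106.5, 78.2] 206.364388092613 348.1218302094818
knob 0.75 [316.1, 97.5, 27.8, 51.6] 329.19522776572666 127.1822125813449
```

View pics/g.png

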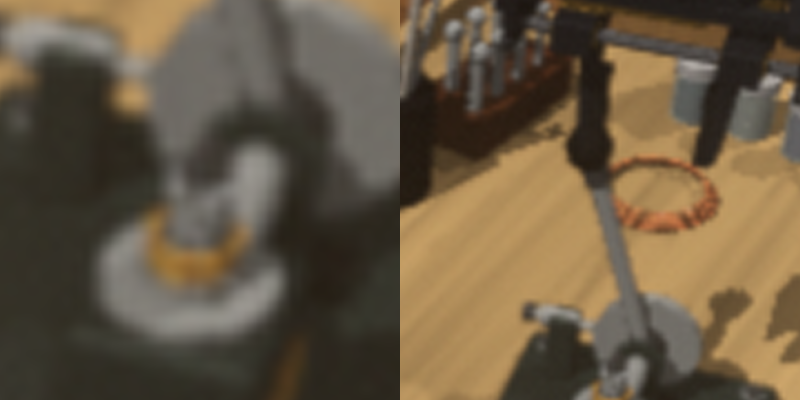

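The band sits flat on the shoulder, centred at about (197,245) in the left crop. The knob is still at native (320,98.5), so the lever hasn't moved. On to the knob.

```bash
python3 -m inch '{"slide":[[-3,1.5,0],[-7,3.5,0],[-10.8,5.25,0],[-10.8,5.25,0],[-10.8,5.25,2],[-10.8,5.25,4],[-10.8,5.25,6],[-10.8,5.25,7.5],[-10.8,5.25,8.4],[-10.8,5.25,8.4],[-10.8,5.25,8.4]],"turn":[0,0,0,0,0,0,0,0,0,0,0],"hand":[5.5,5.5,5.5,5.5,5.5,5.5,5.5,5.5,5.5,5.5,5.5]}'; python3 -c "
from h import *
go([.6055,-.2712,.2215])"
```

```text
clock: 10.92
eef_pos: [0.6026, -0.2718, 0.2211]
tool_rot: [-3.14, -0.001, 1.783]
contact_force: [-0.2, 0.6, -0.0]
gripper_width: 0.623
gripper_force: 0.0
slide cm [-0.    0.3  -0.04] turn 0.0
```

```bash
for k in 1; do python3 -m inch '{"slide":[[0,0,0],[0,0,0],[0,0,0],[0,0,0]],"turn":[0,0,0,0],"hand":[4.8,4.2,4,4]}' 10; python3 -m inch '{"slide":[[0,0,0],[0,0,0],[0,0,0],[0,0,0]],"turn":[0,0,0,0],"hand":[3.8,3.6,3.4,3.4]}' 10; done; python3 -c "
from plant import ctrl
print(ctrl.state()['contact_force'],ctrl.state()['gripper_force'])"
```

```text
clock: 11.25
eef_pos: [0.6032, -0.2721, 0.2225]
tool_rot: [3.141, 0.001, 1.783]
contact_force: [0.2, -0.0, 0.6]
gripper_width: 0.454
gripper_force: 0.0
clock: 11.58
eef_pos: [0.6043, -0.2718, 0.2223]
tool_rot: [3.138, 0.001, 1.783]
contact_force: [6.1, -0.3, -0.1]
gripper_width: 0.383
gripper_force: 2.6
[ 6.13790289 -0.34165807 -0.06131236] 2.572479397058487
```

```bash
(python3 -m inch '{"slide":[[0,-0.1,-0.03],[0,-0.2,-0.06],[0,-0.3,-0.1]],"turn":[0,0,0],"hand":[3.4,3.4,3.4]}' 25
python3 -m inch '{"slide":[[0,-0.1,-0.03],[0,-0.2,-0.06],[0,-0.3,-0.1]],"turn":[0,0,0],"hand":[3.4,3.4,3.4]}'
python3 -m inch '{"slide":[[0,-0.1,-0.03],[0,-0.2,-0.06],[0,-0.3,-0.1]],"turn":[0,0,0],"hand":[3.4,3.4,3.4]}'
python3 -m inch '{"slide":[[0,-0.1,-0.03],[0,-0.2,-0.06]],"turn":[0,0],"hand":[3.4,3.4]}'
python3 -m inch '{"slide":[[0,-0.1,-0.03],[0,-0.2,-0.06]],"turn":[0,0],"hand":[3.4,3.4]}') | grep -E "eef|contact|width|_force: [0-9]"
```

```text
eef_pos: [0.602, -0.2722, 0.2233]
contact_force: [8.0, 0.1, -2.9]
gripper_width: 0.387
gripper_force: 4.0
eef_pos: [0.5993, -0.2727, 0.2245]
contact_force: [7.9, -0.9, -1.8]
gripper_width: 0.388
gripper_force: 3.9
eef_pos: [0.5965, -0.2733, 0.2257]
contact_force: [6.7, 0.6, -1.9]
gripper_width: 0.391
gripper_force: 3.6
eef_pos: [0.5947, -0.2737, 0.2264]
contact_force: [7.3, 1.7, -0.6]
gripper_width: 0.386
gripper_force: 3.9
eef_pos: [0.5929, -0.274, 0.2272]
contact_force: [6.4, 1.5, 0.4]
gripper_width: 0.389
gripper_force: 3.8
```

```bash
(python3 -m inch '{"slide":[[0,-0.1,-0.03]],"turn":[0],"hand":[3.4]}'
python3 -m inch '{"slide":[[0,-0.1,-0.03]],"turn":[0],"hand":[3.4]}'
python3 -m inch '{"slide":[[0,-0.1,-0.03]],"turn":[0],"hand":[3.4]}'
python3 -m inch '{"slide":[[0,-0.1,-0.02]],"turn":[0],"hand":[3.4]}'
python3 -m inch '{"slide":[[0,-0.1,-0.02]],"turn":[0],"hand":[3.4]}'
python3 -m inch '{"slide":[[0,-0.1,-0.02]],"turn":[0],"hand":[3.4]}'
python3 -m inch '{"slide":[[0,-0.1,-0.02]],"turn":[0],"hand":[3.4]}'
python3 -m inch '{"slide":[[0,-0.1,-0.02]],"turn":[0],"hand":[3.4]}'
python3 -m inch '{"slide":[[0,-0.1,-0.02]],"turn":[0],"hand":[3.4]}'
python3 -m inch '{"slide":[[0,-0.1,-0.02]],"turn":[0],"hand":[3.4]}') | grep -E "eef|contact|gripper_f" | paste - - - | cut -c 9-
```

```text
[0.5919, -0.2742, 0.2275]	contact_force: [6.2, 1.3, 0.2]	gripper_force: 3.7
 [0.5909, -0.2744, 0.2279]	contact_force: [6.9, 0.5, 0.9]	gripper_force: 3.4
 [0.5899, -0.2746, 0.2283]	contact_force: [7.2, 0.5, 2.0]	gripper_force: 3.4
 [0.589, -0.2748, 0.2286]	contact_force: [5.6, 0.9, 4.0]	gripper_force: 3.2
 [0.588, -0.275, 0.2289]	contact_force: [6.2, 0.2, 3.5]	gripper_force: 3.1
 [0.5871, -0.2752, 0.2292]	contact_force: [5.8, 1.5, 3.7]	gripper_force: 3.1
 [0.5862, -0.2753, 0.2296]	contact_force: [6.2, 2.4, 5.0]	gripper_force: 3.2
 [0.5853, -0.2755, 0.2298]	contact_force: [6.1, 2.2, 4.8]	gripper_force: 3.3
 [0.5845, -0.2757, 0.2301]	contact_force: [7.1, 2.0, 4.3]	gripper_force: 3.3
 [0.5836, -0.2759, 0.2304]	contact_force: [6.6, 2.5, 5.4]	gripper_force: 3.4
```

```bash
(python3 -m inch '{"slide":[[0,-0.1,-0.03],[0,-0.2,-0.06]],"turn":[0,0],"hand":[3.4,3.4]}'
python3 -m inch '{"slide":[[0,-0.1,-0.02],[0,-0.2,-0.05]],"turn":[0,0],"hand":[3.4,3.4]}'
python3 -m inch '{"slide":[[0,-0.1,-0.02],[0,-0.2,-0.05]],"turn":[0,0],"hand":[3.4,3.4]}'
python3 -m inch '{"slide":[[0,-0.1,-0.02],[0,-0.2,-0.04]],"turn":[0,0],"hand":[3.4,3.4]}'
python3 -m inch '{"slide":[[0,-0.1,-0.02],[0,-0.2,-0.04]],"turn":[0,0],"hand":[3.4,3.4]}'
python3 -m inch '{"slide":[[0,-0.1,-0.02],[0,-0.2,-0.04]],"turn":[0,0],"hand":[3.4,3.4]}'
python3 -m inch '{"slide":[[0,-0.1,-0.02],[0,-0.2,-0.04]],"turn":[0,0],"hand":[3.4,3.4]}'
python3 -m inch '{"slide":[[0,-0.1,-0.02],[0,-0.2,-0.04]],"turn":[0,0],"hand":[3.4,3.4]}'
python3 -m inch '{"slide":[[0,-0.1,-0.02],[0,-0.2,-0.04]],"turn":[0,0],"hand":[3.4,3.4]}'
python3 -m inch '{"slide":[[0,-0.1,-0.02],[0,-0.2,-0.03]],"turn":[0,0],"hand":[3.4,3.4]}'
python3 -m inch '{"slide":[[0,-0.1,-0.02],[0,-0.2,-0.03]],"turn":[0,0],"hand":[3.4,3.4]}') | grep -E "eef|contact|gripper_f" | paste - - - | cut -c 9-
```

```text
[0.5817, -0.2763, 0.231]	contact_force: [6.6, 1.8, 3.0]	gripper_force: 3.5
 [0.58, -0.2766, 0.2315]	contact_force: [7.6, 2.3, 2.3]	gripper_force: 4.2
 [0.5785, -0.2768, 0.232]	contact_force: [10.1, 1.2, 2.5]	gripper_force: 5.0
 [0.5768, -0.2772, 0.2325]	contact_force: [9.2, 2.4, 2.4]	gripper_force: 4.2
 [0.5748, -0.2776, 0.233]	contact_force: [8.8, 1.6, 4.8]	gripper_force: 4.5
 [0.5728, -0.2779, 0.2335]	contact_force: [8.8, 2.5, 5.2]	gripper_force: 4.5
 [0.571, -0.2783, 0.234]	contact_force: [9.0, 3.5, 5.0]	gripper_force: 4.6
 [0.5691, -0.2787, 0.2344]	contact_force: [9.7, 1.8, 4.9]	gripper_force: 4.4
 [0.567, -0.2791, 0.2349]	contact_force: [7.6, 3.4, 6.1]	gripper_force: 4.1
 [0.5648, -0.2796, 0.2351]	contact_force: [6.1, 3.4, 5.0]	gripper_force: 3.3
 [0.562, -0.2803, 0.235]	contact_force: [5.4, 2.3, 5.5]	gripper_force: 3.1
```

Click 2 shows clearly: the pull fell from 9.7 to 5.4 N at x≈0.567, against 0.5677 predicted. Click 3 is predicted at 0.544, click 4 at 0.520 and click 5 at 0.496.

```bash
(python3 -m inch '{"slide":[[0,-0.1,0],[0,-0.2,0]],"turn":[0,0],"hand":[3.4,3.4]}'
python3 -m inch '{"slide":[[0,-0.1,0],[0,-0.2,0]],"turn":[0,0],"hand":[3.4,3.4]}'
python3 -m inch '{"slide":[[0,-0.1,0],[0,-0.2,0]],"turn":[0,0],"hand":[3.4,3.4]}'
python3 -m inch '{"slide":[[0,-0.1,0],[0,-0.2,0]],"turn":[0,0],"hand":[3.4,3.4]}'
python3 -m inch '{"slide":[[0,-0.1,0],[0,-0.2,0]],"turn":[0,0],"hand":[3.4,3.4]}'
python3 -m inch '{"slide":[[0,-0.1,0],[0,-0.2,0]],"turn":[0,0],"hand":[3.4,3.4]}'
python3 -m inch '{"slide":[[0,-0.1,0],[0,-0.2,0]],"turn":[0,0],"hand":[3.4,3.4]}'
python3 -m inch '{"slide":[[0,-0.1,0],[0,-0.2,0]],"turn":[0,0],"hand":[3.4,3.4]}'
python3 -m inch '{"slide":[[0,-0.1,0],[0,-0.2,0]],"turn":[0,0],"hand":[3.4,3.4]}'
python3 -m inch '{"slide":[[0,-0.1,0],[0,-0.2,0]],"turn":[0,0],"hand":[3.4,3.4]}'
python3 -m inch '{"slide":[[0,-0.1,0],[0,-0.2,0]],"turn":[0,0],"hand":[3.4,3.4]}') | grep -E "eef|contact|gripper_f" | paste - - - | cut -c 9-
```

```text
[0.5601, -0.2808, 0.235]	contact_force: [6.2, 1.9, 5.6]	gripper_force: 3.2
 [0.5582, -0.2813, 0.235]	contact_force: [6.4, 2.3, 5.3]	gripper_force: 3.3
 [0.5567, -0.2815, 0.2352]	contact_force: [6.5, 3.2, 5.5]	gripper_force: 3.8
 [0.5553, -0.2818, 0.2354]	contact_force: [8.9, 2.5, 4.9]	gripper_force: 4.7
 [0.5536, -0.2822, 0.2356]	contact_force: [8.3, 2.1, 6.6]	gripper_force: 4.4
 [0.5518, -0.2825, 0.2358]	contact_force: [8.3, 3.0, 8.1]	gripper_force: 4.4
 [0.55, -0.2829, 0.2359]	contact_force: [8.8, 3.0, 8.3]	gripper_force: 4.4
 [0.548, -0.2834, 0.2359]	contact_force: [7.4, 2.6, 6.5]	gripper_force: 4.4
 [0.5462, -0.2837, 0.236]	contact_force: [9.8, 2.9, 7.4]	gripper_force: 4.6
 [0.5439, -0.2843, 0.2358]	contact_force: [7.8, 1.9, 6.0]	gripper_force: 4.1
 [0.5413, -0.2849, 0.2354]	contact_force: [5.3, 3.2, 5.4]	gripper_force: 3.3
```

```bash
(python3 -m inch '{"slide":[[0,-0.1,0.01],[0,-0.2,0.03]],"turn":[0,0],"hand":[3.4,3.4]}'
python3 -m inch '{"slide":[[0,-0.1,0.01],[0,-0.2,0.03]],"turn":[0,0],"hand":[3.4,3.4]}'
python3 -m inch '{"slide":[[0,-0.1,0.01],[0,-0.2,0.03]],"turn":[0,0],"hand":[3.4,3.4]}'
python3 -m inch '{"slide":[[0,-0.1,0.01],[0,-0.2,0.03]],"turn":[0,0],"hand":[3.4,3.4]}'
python3 -m inch '{"slide":[[0,-0.1,0.01],[0,-0.2,0.03]],"turn":[0,0],"hand":[3.4,3.4]}'
python3 -m inch '{"slide":[[0,-0.1,0.01],[0,-0.2,0.03]],"turn":[0,0],"hand":[3.4,3.4]}'
python3 -m inch '{"slide":[[0,-0.1,0.01],[0,-0.2,0.03]],"turn":[0,0],"hand":[3.4,3.4]}'
python3 -m inch '{"slide":[[0,-0.1,0.02],[0,-0.2,0.04]],"turn":[0,0],"hand":[3.4,3.4]}'
python3 -m inch '{"slide":[[0,-0.1,0.02],[0,-0.2,0.04]],"turn":[0,0],"hand":[3.4,3.4]}'
python3 -m inch '{"slide":[[0,-0.1,0.02],[0,-0.2,0.04]],"turn":[0,0],"hand":[3.4,3.4]}'
python3 -m inch '{"slide":[[0,-0.1,0.02],[0,-0.2,0.04]],"turn":[0,0],"hand":[3.4,3.4]}'
python3 -m inch '{"slide":[[0,-0.1,0.02],[0,-0.2,0.04]],"turn":[0,0],"hand":[3.4,3.4]}') | grep -E "eef|contact|gripper_f" | paste - - - | cut -c 9-
```

```text
[0.5386, -0.2856, 0.2347]	contact_force: [5.8, 2.4, 4.4]	gripper_force: 2.9
 [0.5364, -0.2861, 0.2342]	contact_force: [5.4, 1.0, 5.4]	gripper_force: 3.0
 [0.5345, -0.2865, 0.2339]	contact_force: [6.1, 2.1, 4.4]	gripper_force: 3.0
 [0.5329, -0.2869, 0.2338]	contact_force: [5.7, 1.5, 5.5]	gripper_force: 3.5
 [0.5315, -0.2871, 0.2338]	contact_force: [8.0, 2.6, 5.5]	gripper_force: 4.2
 [0.5303, -0.2874, 0.2338]	contact_force: [8.8, 2.6, 6.7]	gripper_force: 4.2
 [0.5286, -0.2877, 0.2336]	contact_force: [8.3, 3.3, 6.5]	gripper_force: 4.3
 [0.5269, -0.2881, 0.2335]	contact_force: [10.2, 3.0, 7.6]	gripper_force: 4.7
 [0.5243, -0.2887, 0.2328]	contact_force: [7.2, 2.0, 6.3]	gripper_force: 4.2
 [0.5223, -0.2891, 0.2323]	contact_force: [8.1, 1.9, 6.7]	gripper_force: 4.3
 [0.5202, -0.2896, 0.2318]	contact_force: [7.3, 1.7, 6.5]	gripper_force: 4.0
 [0.5177, -0.2902, 0.2311]	contact_force: [7.1, 1.9, 5.4]	gripper_force: 3.6
```

```bash
(python3 -m inch '{"slide":[[0,-0.1,0.02],[0,-0.2,0.04]],"turn":[0,0],"hand":[3.4,3.4]}'
python3 -m inch '{"slide":[[0,-0.1,0.02],[0,-0.2,0.03]],"turn":[0,0],"hand":[3.4,3.4]}'
python3 -m inch '{"slide":[[0,-0.1,0.02],[0,-0.2,0.03]],"turn":[0,0],"hand":[3.4,3.4]}'
python3 -m inch '{"slide":[[0,-0.05,0]],"turn":[0],"hand":[3.4]}') | grep -E "eef|contact|gripper_f" | paste - - - | cut -c 9-
python3 - <<'E'
from h import *
s=vision.read_camera("side"); p=np.array(ctrl.state()["eef_pos"]); print(p,ctrl.state()["contact_force"],ctrl.state()["clock"])
piv=np.array([.5532-.0023,-.2908-.0005,.066]); M=R.from_euler("z",.212)
k=crop(s,325,130,80,600,600)
for a in(.54,.6,.69):
    q=piv+M.apply([.165*np.sin(.36-a),.008,.165*np.cos(.36-a)]); print(a,q.round(4),proj("side",q).round(1),((proj("side",q)-[325,130])*7.5+300).round())
cv2.imwrite("pics/i.png",k)
E
```

```text
[0.5149, -0.2908, 0.2303]	contact_force: [4.8, 1.7, 4.0]	gripper_force: 2.8
 [0.5129, -0.2913, 0.2299]	contact_force: [5.8, 2.0, 4.2]	gripper_force: 2.9
 [0.5109, -0.2917, 0.2295]	contact_force: [5.7, 1.2, 3.6]	gripper_force: 3.0
 [0.5103, -0.2917, 0.2295]	contact_force: [6.5, 2.0, 3.6]	gripper_force: 3.0
[ 0.51025968 -0.29177888  0.22947887] [5.52349309 1.26048431 3.93341304] 19.8
0.54 [ 0.5203 -0.2897  0.2283] [349.  102.1] [480.  91.]
0.6 [ 0.5109 -0.2917  0.2263] [352.2 103.4] [504. 100.]
0.69 [ 0.4969 -0.2947  0.2221] [356.9 105.6] [540. 117.]
```

View pics/i.png

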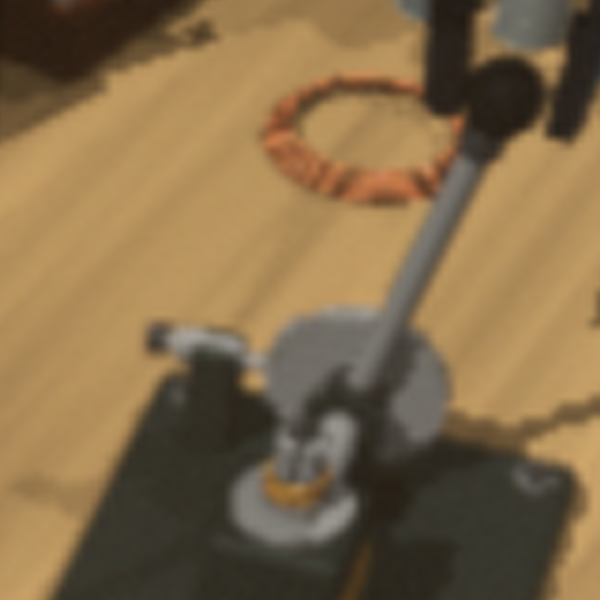

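The ball is at (505,97) in the crop, where the 0.60 rad notch projects (504,100), and the band is still flat on its shoulder. The force dropped for the fourth time near x≈0.52. I'll check that it holds steady, then hand in.

```bash
python3 -m inch '{"slide":[[0,0,0],[0,0,0],[0,0,0],[0,0,0],[0,0,0],[0,0,0]],"turn":[0,0,0,0,0,0],"hand":[3.4,3.4,3.4,3.4,3.4,3.4]}' && python3 -c "
from plant import ctrl
print(ctrl.close_job())"
```

```text
clock: 20.3
eef_pos: [0.5103, -0.2917, 0.2295]
tool_rot: [3.136, 0.002, 1.784]
contact_force: [4.8, 1.7, 4.2]
gripper_width: 0.391
gripper_force: 2.7
the job is handed in; nothing more can be done
None
```

The brass band sits flat on the mandrel's shoulder, released, and the lever is held at the fourth notch (about 0.60 rad); force drops marked clicks 2–4, click 1 was too faint to be sure of but fits the measured angle, and I handed the job in at 20.3 s.

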